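# Swap two column fragments between their cradles and chock them

### The arm

A 6-joint arm with a two-finger parallel gripper is mounted at the origin on the work surface. World frame = base frame: x ahead of the robot, y to its left, z up, the work surface at z = 0. Lengths are in m, angles in rad, forces in N, time in s.
With the tool pointing down it reaches from about 0.275 to 0.725 m from the base axis. Payload 5.6 kg.
Tool frame: the origin (TCP) lies midway between the tips of the shut fingers; the grasp point (between the pads) lies 19 mm behind it; z points along the fingers, y is the line along which they close (so a half turn about z gives the same grasp; the last joint's range is limited). The gripper opens to 85 mm and grips with 20 to 120 N. Pads are 22 mm wide; open, the fingers measure 114 mm over their backs; the gripper's body (76 mm by 85 mm) begins 54 mm behind the grasp point. The pads swing forward as they close: fully open they stand 13 mm farther back than shut.
Start: joints at [1.554, 0.255, 0.108, 0, -1.424, -0.285], TCP at [0.163, 0.525, 0.231] pointing down, gripper open.
Joint ranges: [-2.95, 2.95], [-1.21, 1.97], [-1.09, 1.5], [-2.87, 1.71], [-2.94, -0.07], [-3.05, 3.05]. Speed limits (rad/s): [2.57, 2.57, 3.14, 3.14, 3.14, 3.14].

### API

Orientations are given as a rotation vector (axis times angle).
In Python, from plant import arm gives the robot as it stands.
- The arm moves only by the tool step_arm, never from a script. Its argument "series" is text: rows parted by semicolons, each of 5 numbers parted by spaces: the shift along the tool's x, y, z in units of 0.02 m (1.0 is 0.02 m), then the turn about the tool's z in units of 0.08 rad (1.0 is 0.08 rad), then the opening, from 0 (shut) to 1 (fully open). In form: x y z spin jaw; .... A call has 1 to 12 rows; each row shifts and turns the commanded pose from where the row before left it, along the tool's axes as they then stand; what a row does not reach is not made up. A row lasts 1/12 s, in which the tool goes at most 41.7 mm and 7.16 degrees, less where a joint would pass 70% of its speed; a pose out of reach is approached as far as the arm can. A call with a number of a shift or a turn outside -1 to 1 is refused whole. A call with a gripper value outside its range is refused whole. The fingers move at their own pace and stop on an object; "grip_force" is the grip in N (left out, the last holds). Time passes only in rows, so rows that do not move let the fingers close. It gives the time, the measured TCP pose, the force, the opening and the grip force at its end, in the units of the state.
- arm.sense(): the state, without advancing time (a new reading comes with each control period).
- arm.get_image(name): name is "scene" or "side" or "wrist"; returns the picture (384x512x3 uint8, red, green, blue); there is no depth.
- arm.calibration(name): a dict with "fov_y" (degrees; the focal length in pixels is half the picture's height over the tangent of half this angle, whatever the lens; pixels are square), "cx", "cy" (the principal point, pixels), "rvec" (rotation vector, rad) and "tvec" (3), from world to camera coordinates, as OpenCV has them; the wrist camera has in their place "T_tool_cam" (4x4, takes a point from camera to tool coordinates, whose origin is the TCP and whose axes are the flange's). Camera axes: x right, y down, z forward; pixel columns grow to the right and rows downward; lengths in m; the calibration is good to about 2 mm. A picture is of the moment at which its call begins: read the wrist's pose just before it. calibration takes no time and is no camera call.
- arm.close_job(): hands the job in; it is judged then, once.
Trained networks look in the newest picture that a camera, given by its name, has taken for a name from the list of things; names that differ only in an ending like _2 or _b are one class to them, and where a whole thing is asked for, a point or a joint stands for the part that bears it (a point fixed in the world has none). Each returns a list of dicts, best first, with "confidence" (0 to 1); they miss things now and then, are a little off and sometimes report something else, mostly with a low value. They report only what shows in the picture. A call takes as long as a camera call. They do not tell look-alikes from the thing itself.
- arm.spot_in(camera, thing): "at" ([column, row] in pixels, amid what is visible of it).
- arm.masks_of(camera, thing): "pixels" (384x512 bool, what is visible of it) and "at" ([column, row] in pixels, amid what is visible of it).
The state is a dict: "time_s": time; "q": joint angles; "qd": joint speeds; "joint_efforts": joint torques, N m; "position": TCP position; "ee_rot": TCP orientation; "force": force on the tool from outside, world axes, zero at the start; "ft_torque": the same for the moment, N m; "width": finger opening in m; "gripper_force": force on a finger pad.
Only numpy, scipy, OpenCV 4.12 (cv2) and the standard library are available. Lean on these libraries where they do the work, as an engineer would, in place of code of your own. Each camera call takes 0.05 s, during which the arm holds its last target. There are 200 camera calls.

### The job

The two round column fragments lie on each other's cradles: swap them, parking one on the empty black rest on the way, so that the thick one ends up lying lengthwise in the middle of the wide cradle and the slim one likewise on the narrow cradle. Then stand the large chock squarely on the grey felt patch beside the thick fragment and the small chock on the one beside the slim fragment, lengthwise along it. The fragments are fragile: never drop them or let one touch the bench, and leave the two little jars where they stand.

Things in the scene. Friction and masses are not known exactly. Their poses are not given: they have to be found in the camera images.
- thick_shaft: Thick round column fragment, off-white plaster, 0.3-0.5 kg, 140 mm long, 50 mm diameter (end mouldings 12 mm long, 54 mm diameter). Origin: middle of its axis. x along the axis; it may be rolled about x, so y and z mean nothing; ends alike. Lying in any of the three Vs its origin is 48 mm above the bench. Starts on the narrow cradle.
- slim_shaft: Slim round column fragment, off-white plaster, 0.15-0.27 kg, 140 mm long, 32 mm diameter (end mouldings 12 mm long, 36 mm diameter). Origin: middle of its axis; x along the axis, y and z mean nothing; ends alike. Lying in any of the three Vs its origin is 37.5 mm above the bench. Starts on the wide cradle.
- large_chock: The large chock, a loose plain wooden block standing on the bench: 40 mm long (x) between two upright flat end faces, 56 mm wide at the foot (y), 36 mm wide at the top, both long sides sloping, 40 mm high. Same shape when turned half round. Best gripped by its end faces (along x). Origin: centre of its underside, z up.
- small_chock: The small chock, as the large one but 34 mm long (x), 48 mm wide at the foot and 30 mm at the top (y), 30 mm high. Origin: centre of its underside, z up.
- cradle_wide: Wide cradle, fixed plywood board x -75..75, y -44..86, 12 mm thick, with two wooden V saddles 14 mm thick at x = -38 and 38 (open between for fingers). V along x over y = 0, 30 deg flanks, bottom 19 mm above the bench, from y -36 (top 40 high) to 26. Origin: on the bench under the V's middle. Chock's place: grey felt patch 44 x 58 centred at x 0, y +52, its surface 12 mm above the bench.
- cradle_narrow: Narrow cradle, fixed plywood board x -75..75, y -30..70, 12 mm thick, with two wooden V saddles 14 mm thick at x = -38 and 38. V along x over y = 0, 30 deg flanks, bottom 19 mm above the bench, from y -22 (top 32 high) only to 15. Origin: on the bench under the V's middle. Chock's place: grey felt patch 38 x 50 centred at x 0, y +41, its surface 12 mm above the bench.
- rest: Spare rest, black board with grey saddles, fixed, empty at the start: x -75..75, y -42..42, 12 mm thick, two V saddles 14 mm thick at x = -38 and 38, V along x over y = 0, 30 deg flanks out to 26 mm either side, bottom 19 mm above the bench; no felt patch. Origin: on the bench under the V's middle.
- jar_left: A small clear lidded jar standing between the supports, a bystander: 40 mm in diameter, 45 mm high. Origin: centre of its underside.
- jar_right: A small amber lidded jar standing between the supports, a bystander: 40 mm in diameter, 45 mm high. Origin: centre of its underside.
Mind the look-alikes: they are no part of the job. Leave any orange or red look-alike of the slim_shaft alone.

How it is judged:
By the outcome, as a careful person would: the job done as asked, in the order asked, and still so for the second after the job is handed in, with the robot touching nothing.
It also fails if it takes over 144 s, if anything falls off the work surface, if the arm or the gripper's body presses on something with over 40 N, if the wrist force passes 120 N, or if a joint passes its speed limit or range.

## Working session

There is one attempt and no reset: what is moved stays moved. The work goes in short steps, Python scripts to look and compute and a tool call to move; the robot and the scene stay as the last step left them, time stands still between calls to the robot, and variables do not carry over. Pictures are saved under pics/ and viewed, at most 14 in all, crops included, and the job is handed in when it is done.

Besides the shell and the picture viewer there is one more tool, called after ">>>" as a command line: name --argument value ..., lists and objects as JSON in quotes. step_arm: Moves the arm, as the interface text tells. Its arguments: {"type":"object","properties":{"series":{"type":"string"},"grip_force":{"type":"number"}},"required":["series"]}

```bash
ls; mkdir -p pics
python3 - <<'E'
from plant import arm
import cv2
s=arm.sense(); print({k:(v if not hasattr(v,'__len__') else [round(float(x),3) for x in v]) for k,v in s.items()})
for n in ("scene","side","wrist"):
    print(n,arm.calibration(n)); cv2.imwrite(f"pics/{n}0.png",arm.get_image(n)[:,:,::-1])
E
```

```text
pics
{'time_s': 0.0, 'q': [1.554, 0.256, 0.107, -0.0, -1.424, -0.285], 'qd': [0.0, -0.0, -0.0, -0.0, 0.0, -0.0], 'joint_efforts': [0.0, -38.663, 23.794, 5.365, -0.006, 0.0], 'position': [0.163, 0.525, 0.23], 'ee_rot': [3.104, -0.472, -0.0], 'force': [-0.852, -0.446, 0.603], 'ft_torque': [0.046, 0.03, -0.019], 'gripper_force': 0.0, 'width': 0.08555859139281961}
scene {'fov_y': 57.798780392394306, 'cx': 259.8713624129513, 'cy': 190.3847287182623, 'rvec': array([ 0.68800079,  2.43636163, -1.33805404]), 'tvec': array([ 0.37975248, -0.065414  ,  1.01009065])}
side {'fov_y': 45.03137086966343, 'cx': 255.58917086715797, 'cy': 193.33364897911784, 'rvec': array([ 2.35909732, -0.50116502,  0.17198409]), 'tvec': array([-0.39317247,  0.20006981,  1.15598527])}
wrist {'fov_y': 70.00044505667316, 'cx': 256.0795999442437, 'cy': 193.85745336603594, 'T_tool_cam': array([[-7.81119128e-04, -9.56234833e-01, -2.92599272e-01,
         7.34292251e-02],
       [ 9.99999611e-01, -8.66637599e-04,  1.62646460e-04,
        -1.36964245e-04],
       [-4.09105741e-04, -2.92599031e-01,  9.56235138e-01,
        -1.41938243e-01],
       [ 0.00000000e+00,  0.00000000e+00,  0.00000000e+00,
         1.00000000e+00]])}
```

View pics/scene0.png

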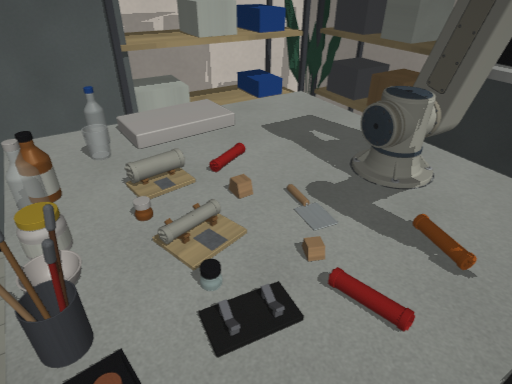

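View pics/side0.png

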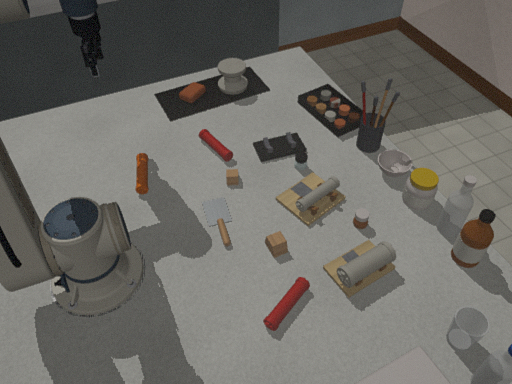

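Scene shows thick fragment on the narrow cradle at (155,165), slim on the wide one (192,220), rest (250,315), large chock (241,186), small chock (314,249), jars (143,208), (210,273); side view agrees. Next: fit models to masks.

```bash
cat > h.py <<'E'
import numpy as np, cv2
from scipy.spatial.transform import Rotation as R
from scipy.optimize import minimize
from plant import arm
def cyl(L,r,n=24,e=0):
    a=np.linspace(0,2*np.pi,n,endpoint=False)
    return np.array([[x,q*np.cos(t),q*np.sin(t)] for x,q in((-L/2,r),(L/2,r)) for t in a])
def shaft(R0): # moulded ends -> convex hull
    return cyl(.14,R0)
def chock(l,w,t,h): return np.array([[sx*l/2,sy*q/2,z] for sx in(-1,1) for sy in(-1,1) for q,z in((w,0),(t,h))])
def board(y0,y1,sad):
    P=[[[sx*.075,y,z] for sx in(-1,1) for y in(y0,y1) for z in(0,.012)]]
    for c in(-.038,.038):
        P.append([[c+d,y,z] for d in(-.007,.007) for y,zz in sad for z in(.012,zz)])
    return [np.array(p) for p in P]
M=dict(thick_shaft=[shaft(.027)],slim_shaft=[shaft(.018)],large_chock=[chock(.04,.056,.036,.04)],small_chock=[chock(.034,.048,.03,.03)],
 cradle_wide=board(-.044,.086,[(-.036,.040),(0,.019),(.026,.034)]),cradle_narrow=board(-.03,.07,[(-.022,.032),(0,.019),(.015,.0277)]),
 rest=board(-.042,.042,[(-.026,.034),(0,.019),(.026,.034)]))
Z=dict(thick_shaft=.048,slim_shaft=.0375)
def cam(n):
    c=arm.calibration(n); f=192/np.tan(np.radians(c['fov_y']/2)); K=np.array([[f,0,c['cx']],[0,f,c['cy']],[0,0,1]])
    if n=='wrist':
        s=arm.sense(); T=np.eye(4); T[:3,:3]=R.from_rotvec(s['ee_rot']).as_matrix(); T[:3,3]=s['position']
        W=np.linalg.inv(T@c['T_tool_cam']); return K,W[:3,:3],W[:3,3]
    return K,R.from_rotvec(c['rvec']).as_matrix(),c['tvec']
def proj(C,P):
    K,r,t=C; q=(P@r.T+t)@K.T; return q[:,:2]/q[:,2:]
def ray(C,uv,z):
    K,r,t=C; d=r.T@np.linalg.solve(K,[uv[0],uv[1],1]); o=-r.T@t; return o+d*(z-o[2])/d[2]
def world(P,p,z):
    c,s=np.cos(p[2]),np.sin(p[2]); return P@np.array([[c,s,0],[-s,c,0],[0,0,1]])+[p[0],p[1],z]
S=4
def render(C,name,p,z):
    m=np.zeros((384,512),np.float32); big=np.zeros((384*S,512*S),np.uint8)
    for P in M[name]:
        h=cv2.convexHull(((proj(C,world(P,p,z))+.5)*S).astype(np.float32)); cv2.fillConvexPoly(big,h.round().astype(np.int32),255)
    return cv2.resize(big,(512,384),interpolation=cv2.INTER_AREA)/255.
def fit(views,name,p0,z,step=(.012,.012,.2)):
    # views: list of (C,mask,ignore)
    def cost(p):
        s=0
        for C,m,ig in views:
            r=render(C,name,p,z); ok=~ig; i=np.minimum(r,m)[ok].sum(); u=np.maximum(r,m)[ok].sum(); s+=1-i/max(u,1)
        return s/len(views)
    p0=np.array(p0,float)
    sim=np.vstack([p0]+[p0+np.eye(3)[i]*step[i] for i in range(3)])
    o=minimize(cost,p0,method='Nelder-Mead',options=dict(initial_simplex=sim,xatol=1e-4,fatol=1e-5,maxiter=160))
    return o.x,o.fun
E
cat > look.py <<'E'
from h import *
import pickle
D={}
for n in("scene","side"):
    C=cam(n); arm.get_image(n); D[n]={'C':C}
    for t in list(M)+['jar_left','jar_right']:
        r=arm.masks_of(n,t); D[n][t]=r
        print(n,t,[(round(x['confidence'],2),[int(v) for v in x['at']],int(x['pixels'].sum()),ray(C,x['at'],.03)[:2].round(3).tolist()) for x in r[:4]])
pickle.dump(D,open('D.pkl','wb'))
E
python3 look.py
```

```text
scene thick_shaft [(0.77, [155, 169], 1160, [0.601, -0.28])]
scene slim_shaft [(0.92, [223, 156], 405, [0.411, -0.254]), (0.87, [371, 302], 1896, [0.441, 0.329]), (0.71, [188, 218], 1074, [0.608, -0.034]), (0.58, [444, 244], 1190, [0.21, 0.303])]
scene large_chock []
scene small_chock [(0.91, [315, 248], 493, [0.435, 0.182])]
scene cradle_wide [(0.57, [206, 241], 2373, [0.606, 0.054])]
scene cradle_narrow [(0.73, [160, 183], 1133, [0.613, -0.202])]
scene rest [(0.93, [252, 316], 4488, [0.619, 0.251])]
scene jar_left [(0.84, [212, 274], 634, [0.634, 0.141])]
scene jar_right [(0.83, [141, 210], 388, [0.685, -0.113])]
side thick_shaft [(0.97, [362, 263], 1375, [0.6, -0.26])]
side slim_shaft [(0.77, [218, 148], 430, [0.427, 0.276]), (0.72, [140, 176], 480, [0.179, 0.258]), (0.6, [286, 306], 854, [0.38, -0.289]), (0.57, [316, 196], 569, [0.605, -0.019])]
side large_chock [(0.81, [276, 243], 410, [0.435, -0.118])]
side small_chock [(0.51, [230, 175], 192, [0.417, 0.153])]
side cradle_wide [(0.72, [304, 194], 1419, [0.579, 0.0])]
side cradle_narrow [(0.69, [351, 260], 1078, [0.58, -0.24])]
side rest [(0.62, [280, 147], 953, [0.6, 0.202]), (0.57, [304, 194], 1582, [0.578, -0.0])]
side jar_left [(0.46, [299, 159], 197, [0.627, 0.129])]
side jar_right [(0.58, [362, 222], 247, [0.67, -0.151])]
```

```bash
cat > f.py <<'E'
from h import *
import pickle
D=pickle.load(open('D.pkl','rb'))
pick={'slim_shaft':{'scene':2,'side':3}}
def mk(n,t):
    i=pick.get(t,{}).get(n,0); r=D[n][t]
    return r[i]['pixels'] if len(r)>i else None
init=dict(thick_shaft=(.59,-.25),slim_shaft=(.6,-.02),large_chock=(.435,-.12),small_chock=(.425,.16),cradle_wide=(.6,.0),cradle_narrow=(.6,-.24),rest=(.6,.2))
for t in M:
    best=None
    vs=[]
    for n in('scene','side'):
        m=mk(n,t)
        if m is None: continue
        ig=np.zeros_like(m)
        if t.startswith('cr'):
            for s in('thick_shaft','slim_shaft'): ig|=cv2.dilate(mk(n,s).astype(np.uint8),np.ones((5,5)))>0
            k=m|ig; # fill felt hole
            mm=cv2.morphologyEx(m.astype(np.uint8),cv2.MORPH_CLOSE,np.ones((9,9)))>0; m=mm
        vs.append((D[n]['C'],m,ig))
    for y in np.arange(0,2*np.pi if t.startswith('cr') else np.pi,np.pi/6 if not t.startswith('cr') else np.pi/4):
        x,f=fit(vs,t,(*init[t],y),Z.get(t,0))
        if best is None or f<best[1]: best=(x,f)
    print(t,best[0].round(4),round(best[1],3),len(vs))
E
python3 f.py
```

```text
thick_shaft [ 0.5999 -0.2717  0.1629] 0.063 2
slim_shaft [ 0.6095 -0.0173  3.4527] 0.112 2
large_chock [ 0.4375 -0.1087  0.0022] 0.08 1
small_chock [0.4249 0.1629 2.7531] 0.114 2
cradle_wide [ 0.6044 -0.0196  0.2986] 0.074 2
cradle_narrow [ 0.602  -0.2718  6.4317] 0.093 2
rest [0.6106 0.2316 3.0564] 0.059 2
```

>>> step_arm --series ".965 .65 .05 0 1;.965 .65 .05 0 1;.965 .65 .05 0 1;.965 .65 .05 0 1;.965 .65 .05 0 1;.965 .65 .05 0 1;.965 .65 .05 0 1;.965 .65 .05 0 1;.965 .65 .05 0 1;.965 .65 .05 0 1;.965 .65 .05 0 1;.965 .65 .05 0 1"

```text
time_s: 2.15
position: [0.3388, 0.3064, 0.2194]
ee_rot: [-3.106, 0.472, -0.0]
force: [0.2, 0.2, 0.1]
width: 0.085
gripper_force: 0.0
```

>>> step_arm --series ".965 .65 .05 0 1;.965 .65 .05 0 1;.965 .65 .05 0 1;.965 .65 .05 0 1;.965 .65 .05 0 1;.965 .65 .05 0 1;.965 .65 .05 0 1;.965 .65 .05 0 1;.965 .65 .05 0 1;.965 .65 .05 0 1;.965 .65 .05 0 1;.965 .65 .05 0 1"

```text
time_s: 3.15
position: [0.5136, 0.0885, 0.2073]
ee_rot: [-3.106, 0.472, -0.0]
force: [-1.1, 0.2, -0.5]
width: 0.0857
gripper_force: 0.0
```

>>> step_arm --series ".965 .65 .05 0 1;.965 .65 .05 0 1;.965 .65 .05 0 1;.965 .65 .05 0 1;.965 .65 .05 0 1;.965 .65 .05 0 1"

```text
time_s: 3.65
position: [0.601, -0.0203, 0.2012]
ee_rot: [3.106, -0.472, 0.0]
force: [0.7, 1.7, -0.3]
width: 0.085
gripper_force: 0.0
```

>>> step_arm --series "0 0 0 -1 1;0 0 0 -1 1;0 0 0 -1 1;0 0 0 -1 1;0 0 0 -1 1;0 0 0 -1 1;0 0 0 -1 1;0 0 0 -.5 1;0 0 0 0 1;0 0 0 0 1"

```text
time_s: 4.48
position: [0.6004, -0.0193, 0.2012]
ee_rot: [3.107, 0.465, -0.0]
force: [0.2, 0.7, -1.0]
width: 0.0857
gripper_force: 0.0
```

Accurate. Look with the wrist camera and refit.

```bash
cat > wl.py <<'E'
# usage: wl.py tag thing:x:y:yaw ...   wrist look and fit
from h import *
import sys,time
def look(tag,items,view=True):
    im=arm.get_image('wrist').copy(); C=cam('wrist')
    masks={}
    for t,p in items.items():
        r=arm.masks_of('wrist',t); b=None
        for x in r:
            d=np.hypot(*(np.array(x['at'])-proj(C,np.array([[p[0],p[1],.03]]))[0]))
            if b is None or d<b[0]: b=(d,x)
        if b is None: print(t,'not seen'); continue
        masks[t]=b[1]['pixels']; print(t,'conf',round(b[1]['confidence'],2),'off px',round(b[0]),int(masks[t].sum()))
    out={}
    for t,m in masks.items():
        ig=np.zeros_like(m)
        if t[:2] in('cr','re'):
            for s in masks:
                if s.endswith('shaft') or s.endswith('chock'): ig|=cv2.dilate(masks[s].astype(np.uint8),np.ones((5,5)))>0
            m=cv2.morphologyEx(m.astype(np.uint8),cv2.MORPH_CLOSE,np.ones((9,9)))>0
        p=items[t]; z=p[3] if len(p)>3 else Z.get(t,0)
        x,f=fit([(C,m,ig)],t,p[:3],z,(.006,.006,.1)); out[t]=x
        print(t,'fit',x.round(4).tolist(),'1-IoU',round(f,3))
        rr=(render(C,t,x,z)>.5).astype(np.uint8); cn,_=cv2.findContours(rr,0,1); cv2.drawContours(im,cn,-1,(0,255,0),1)
    cv2.imwrite(f'pics/{tag}.png',im[:,:,::-1]); return out
if __name__=='__main__':
    it={}
    for a in sys.argv[2:]:
        q=a.split(':'); it[q[0]]=[float(v) for v in q[1:]]
    look(sys.argv[1],it)
E
python3 wl.py w1 slim_shaft:.6095:-.0173:.3 cradle_wide:.604:-.02:.3 thick_shaft:.6:-.272:.16 cradle_narrow:.602:-.272:.15 rest:.61:.232:-.085 large_chock:.4375:-.109:0 small_chock:.425:.163:2.75
```

```text
slim_shaft conf 0.59 off px 3 3711
cradle_wide conf 0.56 off px 36 9028
thick_shaft conf 0.84 off px 10 6341
cradle_narrow not seen
rest conf 0.77 off px 14 10615
large_chock conf 0.89 off px 6 1553
small_chock conf 0.71 off px 9 1233
slim_shaft fit [0.6097, -0.015, 0.2971] 1-IoU 0.121
cradle_wide fit [0.6029, -0.017, 0.3086] 1-IoU 0.026
thick_shaft fit [0.6009, -0.2684, 0.1444] 1-IoU 0.114
rest fit [0.61, 0.2328, -0.1022] 1-IoU 0.038
large_chock fit [0.4379, -0.1084, 0.048] 1-IoU 0.038
small_chock fit [0.4253, 0.1653, 2.776] 1-IoU 0.044
```

View pics/w1.png

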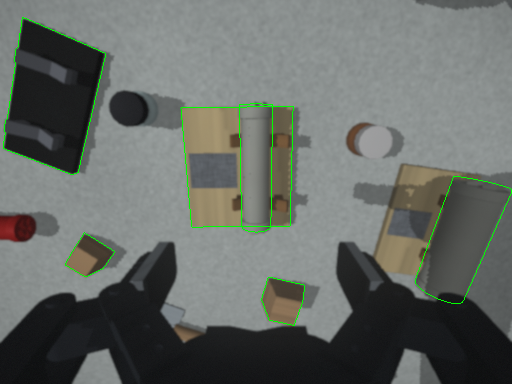

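Wrist picture: slim on wide cradle at (256,165), felt (213,170), thick at (465,240), rest (55,95), chocks (90,255), (284,300); outlines match. Descend on the slim fragment.

>>> step_arm --series ".25 0 1 0 1;.25 -.07 1 0 1;0 0 1 0 1;0 0 1 0 1;0 0 1 0 1;0 0 1 0 1;0 0 1 0 1;0 0 1 0 1;0 0 .75 0 1;0 0 .5 0 1;0 0 0 0 1;0 0 0 0 1" --grip_force 40

```text
time_s: 5.88
position: [0.6097, -0.0152, 0.0164]
ee_rot: [3.106, 0.467, -0.0]
force: [-0.2, 0.7, 0.3]
width: 0.0855
gripper_force: 0.0
```

>>> step_arm --series "0 0 0 0 .6;0 0 0 0 .4;0 0 0 0 .3;0 0 0 0 .2;0 0 0 0 .1;0 0 0 0 0;0 0 0 0 0;0 0 0 0 0;0 0 0 0 0"

```text
time_s: 6.63
position: [0.61, -0.0153, 0.0171]
ee_rot: [3.106, 0.467, 0.002]
force: [-0.6, -0.6, 5.5]
width: 0.031
gripper_force: 39.6
```

>>> step_arm --series "0 0 -.2 0 0;0 0 -.4 0 0;0 0 -.6 0 0;0 0 -.8 0 0;0 0 -.9 0 0;0 0 -.9 0 0;0 0 -.8 0 0;0 0 -.7 0 0;0 0 -.4 0 0;0 0 0 0 0"

```text
time_s: 7.47
position: [0.6104, -0.0149, 0.1323]
ee_rot: [-3.107, -0.467, -0.005]
force: [0.3, 0.1, -1.2]
width: 0.0309
gripper_force: 39.7
```

>>> step_arm --series ".15 -.5 0 0 0;.303 -.988 0 0 0;.303 -.988 0 0 0;.303 -.988 0 0 0;.303 -.988 0 0 0;.303 -.988 0 0 0;.303 -.988 0 0 0;.303 -.988 0 0 0;.303 -.988 0 0 0;.303 -.988 0 0 0;.303 -.988 0 0 0;.303 -.988 0 0 0"

```text
time_s: 8.47
position: [0.6081, 0.2241, 0.1285]
ee_rot: [3.106, 0.467, -0.005]
force: [0.2, -0.0, -1.2]
width: 0.0311
gripper_force: 39.8
```

>>> step_arm --series ".15 -.49 0 0 0;0 0 0 .5 0;0 0 0 1 0;0 0 0 1 0;0 0 0 1 0;0 0 0 1 0;0 0 0 .45 0;0 0 0 0 0;0 0 0 0 0"

```text
time_s: 9.22
position: [0.6088, 0.2329, 0.1293]
ee_rot: [3.137, -0.152, -0.002]
force: [0.4, -0.2, -1.3]
width: 0.0308
gripper_force: 39.8
```

```bash
python3 wl.py w2 rest:.61:.2325:-.1 slim_shaft:.61:.2325:-.1:.155; python3 -c "
from plant import arm
s=arm.sense();print(s['position'],s['width'],s['gripper_force'],s['force'])"
```

```text
rest conf 0.56 off px 49 2092
slim_shaft conf 0.69 off px 20 14063
rest fit [0.6094, 0.233, -0.0982] 1-IoU 0.253
slim_shaft fit [0.6101, 0.2327, -0.0979] 1-IoU 0.319
[0.60907529 0.23295984 0.12989754] 0.03085989485019463 39.80639398097992 [-0.35912163  0.31916587 -2.38184696]
```

View pics/w2.png

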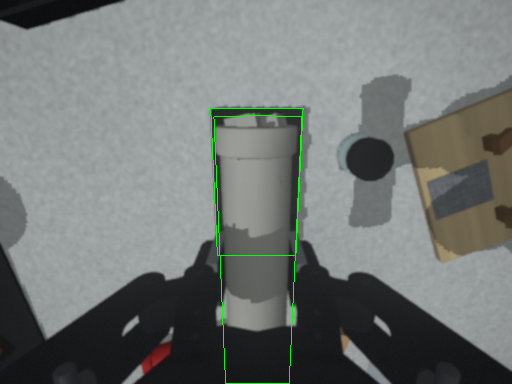

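The held slim fragment (258,220) is centred and parallel over the rest, whose edges peep out at (211–302,108). Lowering.

>>> step_arm --series "0 0 .5 0 0;0 0 .9 0 0;0 0 1 0 0;0 0 1 0 0;0 0 .9 0 0;0 0 .6 0 0;0 0 .3 0 0;0 0 .2 0 0;0 0 .1 0 0;0 0 0 0 0;0 0 0 0 0"

```text
time_s: 10.28
position: [0.6098, 0.2333, 0.0211]
ee_rot: [-3.137, 0.153, -0.002]
force: [0.2, -0.3, -1.9]
width: 0.0308
gripper_force: 39.8
```

>>> step_arm --series "0 0 .05 0 0;0 0 0 0 0;0 0 .05 0 0;0 0 0 0 0;0 0 .05 0 0;0 0 0 0 0;0 0 0 0 0"

```text
time_s: 10.87
position: [0.6093, 0.233, 0.0173]
ee_rot: [-3.138, 0.154, -0.0]
force: [0.7, 0.7, -0.5]
width: 0.031
gripper_force: 39.8
```

>>> step_arm --series "0 0 .05 0 0;0 0 0 0 0;0 0 0 0 .38;0 0 0 0 .42;0 0 0 0 .46;0 0 0 0 .5;0 0 0 0 .6;0 0 0 0 .8;0 0 0 0 1;0 0 0 0 1;0 0 0 0 1;0 0 0 0 1"

```text
time_s: 11.87
position: [0.6093, 0.233, 0.0163]
ee_rot: [3.138, -0.154, -0.0]
force: [-0.5, 0.5, -0.4]
width: 0.0854
gripper_force: 0.0
```

>>> step_arm --series "0 0 -.5 0 1;0 0 -1 0 1;0 0 -1 0 1;0 0 -1 0 1;0 0 -1 0 1;0 0 -1 0 1;0 0 -1 0 1;0 0 -1 0 1;0 0 -1 0 1;0 0 -.5 0 1"

```text
time_s: 12.7
position: [0.6103, 0.2331, 0.2003]
ee_rot: [-3.136, 0.153, -0.007]
force: [-0.1, -0.6, -0.1]
width: 0.0853
gripper_force: 0.0
```

>>> step_arm --series ".07 .94 0 0 1;.07 .94 0 0 1;.07 .94 0 0 1;.07 .94 0 0 1;.07 .94 0 0 1;.07 .94 0 0 1;.07 .94 0 0 1;.07 .94 0 0 1;.07 .94 0 0 1;.07 .94 0 0 1;.07 .94 0 0 1;.07 .94 0 0 1"

```text
time_s: 13.7
position: [0.6032, 0.0053, 0.1957]
ee_rot: [3.138, -0.154, -0.002]
force: [0.9, -0.9, -0.4]
width: 0.0849
gripper_force: 0.0
```

>>> step_arm --series ".07 .94 0 0 1;.07 .94 0 0 1;.07 .94 0 0 1;.07 .94 0 0 1;0 0 0 -1 1;0 0 0 -1 1;0 0 0 -1 1;0 0 0 -.1 1;0 0 0 0 1;0 0 0 0 1"

```text
time_s: 14.53
position: [0.6019, -0.0687, 0.196]
ee_rot: [-3.133, -0.232, 0.001]
force: [-0.3, 0.2, 0.1]
width: 0.0856
gripper_force: 0.0
```

```bash
python3 wl.py w3 cradle_wide:.603:-.017:.3 thick_shaft:.601:-.268:.15 cradle_narrow:.602:-.272:.15 slim_shaft:.61:.233:-.1 rest:.61:.233:-.1 large_chock:.4375:-.109:0.05
```

```text
cradle_wide conf 0.84 off px 18 13050
thick_shaft conf 0.69 off px 10 7167
cradle_narrow conf 0.87 off px 43 6203
slim_shaft conf 0.5 off px 48 124
rest conf 0.73 off px 37 5640
large_chock conf 0.74 off px 7 1509
cradle_wide fit [0.6036, -0.0177, 0.2992] 1-IoU 0.023
thick_shaft fit [0.5995, -0.2689, 0.1552] 1-IoU 0.067
cradle_narrow fit [0.6006, -0.2712, 0.1596] 1-IoU 0.029
slim_shaft fit [0.608, 0.2354, -0.0668] 1-IoU 0.514
rest fit [0.6098, 0.234, -0.0981] 1-IoU 0.015
large_chock fit [0.4376, -0.1087, 0.0331] 1-IoU 0.056
```

View pics/w3.png

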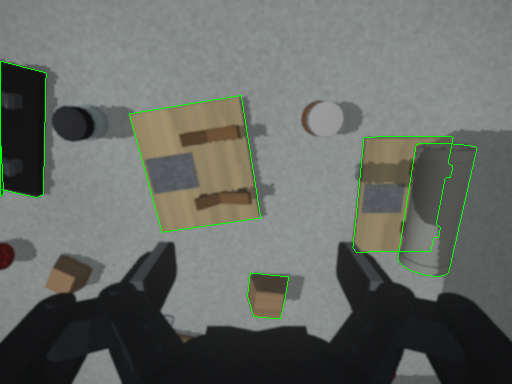

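Wide cradle empty at (195,165), felt (173,172); thick (437,210) on narrow (405,195). Slim stands off-frame on the rest. Go over the thick one.

>>> step_arm --series "-.16 .99 0 -.1 1;-.16 .99 0 0 1;-.16 .99 0 0 1;-.16 .99 0 0 1;-.16 .99 0 0 1;-.16 .99 0 0 1;-.16 .99 0 0 1;-.16 .99 0 0 1;-.16 .99 0 0 1;-.16 .99 0 0 1;0 0 0 0 1;0 0 0 0 1"

```text
time_s: 15.88
position: [0.6014, -0.27, 0.1958]
ee_rot: [-3.132, -0.245, 0.001]
force: [-0.1, 0.9, -0.2]
width: 0.085
gripper_force: 0.0
```

```bash
python3 wl.py w4 thick_shaft:.6:-.27:.157 cradle_narrow:.601:-.271:.16 cradle_wide:.6036:-.0177:.3
```

```text
thick_shaft conf 0.74 off px 4 6489
cradle_narrow conf 0.95 off px 42 4281
cradle_wide conf 0.74 off px 8 11288
thick_shaft fit [0.6002, -0.2692, 0.1537] 1-IoU 0.08
cradle_narrow fit [0.6005, -0.2699, 0.1486] 1-IoU 0.019
cradle_wide fit [0.6026, -0.0152, 0.2962] 1-IoU 0.019
```

View pics/w4.png

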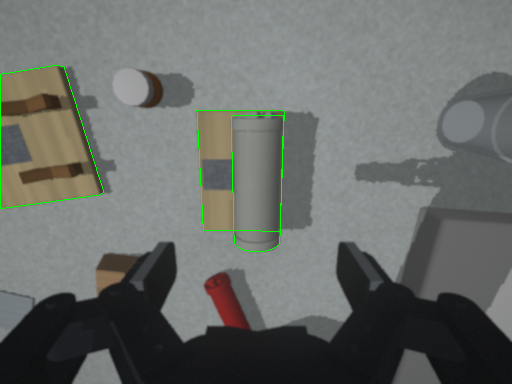

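Thick fragment (257,182) squarely between the fingers; descend and grip.

>>> step_arm --series "-.05 0 1 0 1;0 0 1 0 1;0 0 1 0 1;0 0 1 0 1;0 0 1 0 1;0 0 1 0 1;0 0 1 0 1;0 0 .8 0 1;0 0 .5 0 1;0 0 .3 0 1;0 0 0 0 1;0 0 0 0 1" --grip_force 50

```text
time_s: 17.08
position: [0.6012, -0.2693, 0.0251]
ee_rot: [3.131, 0.249, 0.001]
force: [-0.0, -0.1, 0.2]
width: 0.0855
gripper_force: 0.0
```

>>> step_arm --series "0 0 0 0 .8;0 0 0 0 .7;0 0 0 0 .6;0 0 0 0 .55;0 0 0 0 .4;0 0 0 0 .2;0 0 0 0 0;0 0 0 0 0;0 0 0 0 0"

```text
time_s: 17.83
position: [0.6014, -0.2704, 0.0258]
ee_rot: [3.13, 0.248, 0.003]
force: [-0.9, -3.5, 5.8]
width: 0.0486
gripper_force: 51.6
```

>>> step_arm --series "0 0 -.2 0 0;0 0 -.4 0 0;0 0 -.6 0 0;0 0 -.8 0 0;0 0 -.9 0 0;0 0 -.9 0 0;0 0 -.8 0 0;0 0 -.7 0 0;0 0 -.4 0 0;0 0 0 0 0"

```text
time_s: 18.67
position: [0.6013, -0.2691, 0.1398]
ee_rot: [3.131, 0.249, 0.003]
force: [1.0, -0.7, -4.7]
width: 0.0485
gripper_force: 52.4
```

>>> step_arm --series ".08 -.47 0 0 0;.16 -.96 0 0 0;.16 -.96 0 0 0;.16 -.96 0 0 0;.16 -.96 0 0 0;.16 -.96 0 0 0;.16 -.96 0 0 0;.16 -.96 0 0 0;.16 -.96 0 0 0;.16 -.96 0 0 0;.16 -.96 0 0 0;.16 -.96 0 0 0"

```text
time_s: 19.67
position: [0.6009, -0.044, 0.1365]
ee_rot: [-3.131, -0.248, 0.005]
force: [0.3, -0.3, -4.7]
width: 0.0489
gripper_force: 52.6
```

>>> step_arm --series ".16 -.96 0 0 0;.1 -.45 0 0 0;0 0 0 -.5 0;0 0 0 -.75 0;0 0 0 -.5 0;0 0 0 0 0;0 0 0 0 0"

```text
time_s: 20.25
position: [0.6022, -0.0169, 0.1373]
ee_rot: [-3.107, -0.465, 0.003]
force: [0.1, -0.7, -4.5]
width: 0.0485
gripper_force: 52.7
```

```bash
python3 wl.py w5 thick_shaft:.603:-.017:.3:.163 cradle_wide:.603:-.017:.3; python3 -c "
from plant import arm
s=arm.sense();print(s['position'],s['ee_rot'],s['width'],s['force'])"
```

```text
thick_shaft conf 0.75 off px 21 23055
cradle_wide conf 0.57 off px 76 4364
thick_shaft fit [0.6037, -0.0168, 0.3031] 1-IoU 0.276
cradle_wide fit [0.6033, -0.0179, 0.3046] 1-IoU 0.078
[ 0.60264739 -0.01703     0.13784266] [-3.10685648e+00 -4.64854437e-01  1.27257113e-03] 0.04859871705083442 [-0.24274544  0.48464235 -4.12497307]
```

View pics/w5.png

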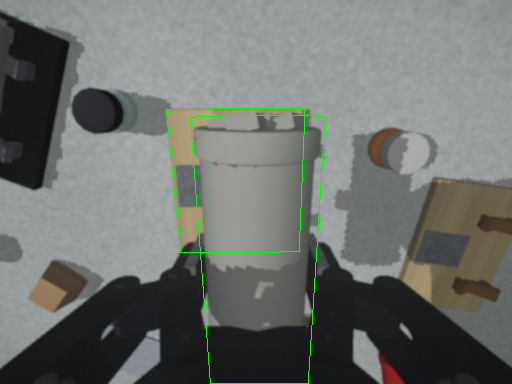

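Thick fragment (256,225) is aligned over the wide cradle (felt at 190,185); lower.

>>> step_arm --series ".07 0 .5 0 0;0 0 .9 0 0;0 0 1 0 0;0 0 1 0 0;0 0 .9 0 0;0 0 .5 0 0;0 0 .3 0 0;0 0 .2 0 0;0 0 .1 0 0;0 0 0 0 0;0 0 0 0 0"

```text
time_s: 21.32
position: [0.6049, -0.0165, 0.0312]
ee_rot: [3.107, 0.467, 0.003]
force: [1.0, -0.2, -4.6]
width: 0.0489
gripper_force: 52.7
```

>>> step_arm --series "0 0 .05 0 0;0 0 0 0 0;0 0 .05 0 0;0 0 0 0 0;0 0 0 0 0"

```text
time_s: 21.73
position: [0.6043, -0.0166, 0.0283]
ee_rot: [-3.107, -0.467, -0.0]
force: [0.2, 0.2, -5.1]
width: 0.0488
gripper_force: 52.7
```

>>> step_arm --series "0 0 .05 0 0;0 0 0 0 0;0 0 .05 0 0;0 0 0 0 0;0 0 0 0 0"

```text
time_s: 22.15
position: [0.6043, -0.0166, 0.0263]
ee_rot: [3.107, 0.467, 0.0]
force: [0.1, 0.4, -4.1]
width: 0.0485
gripper_force: 52.7
```

>>> step_arm --series "0 0 .05 0 0;0 0 0 0 0;0 0 0 0 0"

```text
time_s: 22.4
position: [0.6045, -0.0167, 0.026]
ee_rot: [3.106, 0.467, 0.001]
force: [-2.1, -0.6, 3.1]
width: 0.0486
gripper_force: 53.3
```

>>> step_arm --series "0 0 0 0 .6;0 0 0 0 .64;0 0 0 0 .68;0 0 0 0 .75;0 0 0 0 .85;0 0 0 0 1;0 0 0 0 1;0 0 0 0 1"

```text
time_s: 23.07
position: [0.6043, -0.0166, 0.0253]
ee_rot: [3.107, 0.467, 0.0]
force: [0.6, 0.1, -0.3]
width: 0.0854
gripper_force: 0.0
```

>>> step_arm --series "0 0 -.5 0 1;0 0 -1 0 1;0 0 -1 0 1;0 0 -1 0 1;0 0 -1 0 1;0 0 -1 0 1;0 0 -1 0 1;0 0 -1 0 1;0 0 -1 0 1;0 0 0 0 1"

```text
time_s: 23.9
position: [0.6064, -0.0169, 0.2011]
ee_rot: [3.105, 0.467, 0.014]
force: [0.2, -1.1, 1.4]
width: 0.0855
gripper_force: 0.0
```

```bash
python3 wl.py w6 thick_shaft:.603:-.017:.3 cradle_wide:.603:-.017:.3 rest:.61:.233:-.1 slim_shaft:.61:.233:-.1 cradle_narrow:.6005:-.27:.155
```

```text
thick_shaft conf 0.84 off px 3 6154
cradle_wide conf 0.89 off px 41 7205
rest conf 0.61 off px 35 5358
slim_shaft conf 0.84 off px 5 5592
cradle_narrow conf 0.72 off px 29 8519
thick_shaft fit [0.6038, -0.0163, 0.3054] 1-IoU 0.089
cradle_wide fit [0.6018, -0.0172, 0.2983] 1-IoU 0.034
rest fit [0.6083, 0.2323, -0.0946] 1-IoU 0.051
slim_shaft fit [0.6084, 0.231, -0.102] 1-IoU 0.111
cradle_narrow fit [0.5998, -0.2678, 0.1538] 1-IoU 0.053
```

View pics/w6.png

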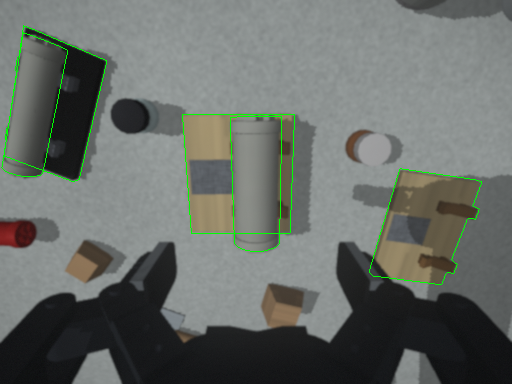

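Thick (256,183) lies in the middle of the wide cradle; slim (38,105) sits on the rest; narrow cradle (425,228) is empty. Fetch the slim one.

>>> step_arm --series ".324 -.99 0 0 1;.324 -.99 0 0 1;.324 -.99 0 0 1;.324 -.99 0 0 1;.324 -.99 0 0 1;.324 -.99 0 0 1;.324 -.99 0 0 1;.324 -.99 0 0 1;.324 -.99 0 0 1;.324 -.99 0 0 1;.324 -.99 0 0 1;.324 -.99 0 0 1"

```text
time_s: 25.2
position: [0.6084, 0.2342, 0.1944]
ee_rot: [3.106, 0.467, -0.002]
force: [1.0, 0.8, -0.2]
width: 0.0855
gripper_force: 0.0
```

>>> step_arm --series "0 0 0 1 1;0 0 0 1 1;0 0 0 1 1;0 0 0 1 1;0 0 0 .95 1;0 0 0 0 1;0 0 0 0 1;0 0 0 0 1"

```text
time_s: 25.87
position: [0.6086, 0.2333, 0.1948]
ee_rot: [3.138, -0.15, -0.001]
force: [-0.4, 0.2, -1.0]
width: 0.0854
gripper_force: 0.0
```

```bash
python3 wl.py w7 slim_shaft:.61:.233:-.1 rest:.61:.233:-.1  small_chock:.425:.163:2.75
```

```text
slim_shaft conf 0.82 off px 1 3763
rest conf 0.93 off px 20 5114
small_chock conf 0.59 off px 9 1097
slim_shaft fit [0.6093, 0.2331, -0.0913] 1-IoU 0.122
rest fit [0.6097, 0.2331, -0.0976] 1-IoU 0.028
small_chock fit [0.425, 0.1649, 2.795] 1-IoU 0.05
```

>>> step_arm --series ".03 0 1 0 1;0 0 1 0 1;0 0 1 0 1;0 0 1 0 1;0 0 1 0 1;0 0 1 0 1;0 0 1 0 1;0 0 .9 0 1;0 0 .6 0 1;0 0 .4 0 1;0 0 0 0 1;0 0 0 0 1" --grip_force 40

```text
time_s: 27.07
position: [0.6096, 0.2333, 0.0175]
ee_rot: [3.138, -0.153, 0.0]
force: [-0.1, 1.1, 0.1]
width: 0.0853
gripper_force: 0.0
```

>>> step_arm --series "0 0 0 0 .6;0 0 0 0 .4;0 0 0 0 .3;0 0 0 0 .2;0 0 0 0 .1;0 0 0 0 0;0 0 0 0 0;0 0 0 0 0;0 0 0 0 0"

```text
time_s: 27.82
position: [0.6097, 0.233, 0.018]
ee_rot: [3.138, -0.153, 0.001]
force: [-1.6, -1.9, 6.0]
width: 0.0307
gripper_force: 39.7
```

>>> step_arm --series "0 0 -.2 0 0;0 0 -.4 0 0;0 0 -.6 0 0;0 0 -.8 0 0;0 0 -1 0 0;0 0 -1 0 0;0 0 -1 0 0;0 0 -1 0 0;0 0 -.6 0 0;0 0 -.4 0 0;0 0 0 0 0"

```text
time_s: 28.73
position: [0.6101, 0.2339, 0.1593]
ee_rot: [-3.136, 0.153, -0.004]
force: [-0.1, -0.3, -1.1]
width: 0.0308
gripper_force: 39.7
```

>>> step_arm --series ".04 .48 0 0 0;.076 .963 0 0 0;.076 .963 0 0 0;.076 .963 0 0 0;.076 .963 0 0 0;.076 .963 0 0 0;.076 .963 0 0 0;.076 .963 0 0 0;.076 .963 0 0 0;.076 .963 0 0 0;.076 .963 0 0 0;.076 .963 0 0 0"

```text
time_s: 29.73
position: [0.604, 0.0097, 0.1556]
ee_rot: [3.137, -0.154, -0.005]
force: [0.4, -0.1, -1.9]
width: 0.0309
gripper_force: 39.8
```

>>> step_arm --series ".076 .963 0 0 0;.076 .963 0 0 0;.076 .963 0 0 0;.076 .963 0 0 0;.076 .963 0 0 0;.076 .963 0 0 0;.076 .963 0 0 0;.076 .963 0 0 0;.076 .963 0 0 0;.076 .963 0 0 0;.076 .963 0 0 0;.076 .963 0 0 0"

```text
time_s: 30.73
position: [0.5995, -0.2217, 0.1555]
ee_rot: [-3.137, 0.154, 0.005]
force: [-0.9, -0.7, -2.3]
width: 0.0309
gripper_force: 39.8
```

>>> step_arm --series ".076 .963 0 0 0;.076 .963 0 0 0;.04 .48 0 0 0;0 0 0 -.5 0;0 0 0 -1 0;0 0 0 -1 0;0 0 0 -.64 0;0 0 0 0 0;0 0 0 0 0;0 0 0 0 0"

```text
time_s: 31.57
position: [0.5996, -0.2686, 0.1567]
ee_rot: [-3.132, -0.238, 0.002]
force: [0.8, 0.5, -2.2]
width: 0.0308
gripper_force: 39.8
```

```bash
python3 wl.py w8 slim_shaft:.6:-.269:.154:.183 cradle_narrow:.6:-.269:.154 thick_shaft:.603:-.017:.3 cradle_wide:.603:-.017:.3; python3 -c "
from plant import arm
s=arm.sense();print(s['position'],s['ee_rot'],s['width'],s['force'])"
```

```text
slim_shaft conf 0.89 off px 24 14240
cradle_narrow conf 0.62 off px 51 4035
thick_shaft conf 0.63 off px 41 3327
cradle_wide conf 0.78 off px 41 7002
slim_shaft fit [0.6012, -0.2694, 0.1756] 1-IoU 0.316
cradle_narrow fit [0.6, -0.2707, 0.1462] 1-IoU 0.062
thick_shaft fit [0.6001, -0.0152, 0.3134] 1-IoU 0.037
cradle_wide fit [0.6031, -0.0164, 0.3028] 1-IoU 0.013
[ 0.59989273 -0.26875803  0.15722801] [-3.13235434e+00 -2.40154174e-01  1.00099898e-04] 0.03043569869138228 [-0.01877277  0.40206523 -1.75927273]
```

View pics/w8.png

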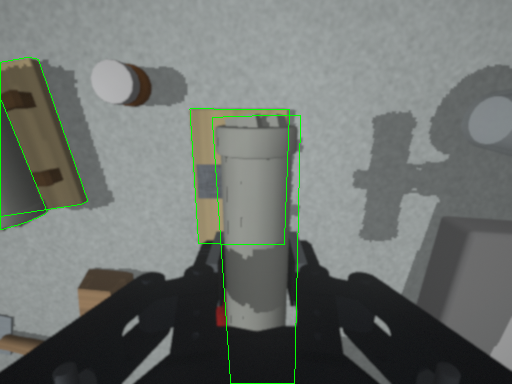

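Slim (258,225) is aligned over the narrow cradle (felt 208,180). Lower.

>>> step_arm --series ".03 .055 .5 0 0;0 0 1 0 0;0 0 1 0 0;0 0 1 0 0;0 0 1 0 0;0 0 .9 0 0;0 0 .6 0 0;0 0 .4 0 0;0 0 .2 0 0;0 0 .1 0 0;0 0 0 0 0;0 0 0 0 0"

```text
time_s: 32.82
position: [0.6013, -0.2701, 0.0241]
ee_rot: [3.132, 0.241, 0.002]
force: [-0.8, 0.6, -1.5]
width: 0.0309
gripper_force: 39.8
```

>>> step_arm --series "0 0 .05 0 0;0 0 0 0 0;0 0 .05 0 0;0 0 0 0 0;0 0 0 0 0"

```text
time_s: 33.23
position: [0.6007, -0.2698, 0.0213]
ee_rot: [3.132, 0.241, -0.0]
force: [-0.8, -1.0, -1.5]
width: 0.031
gripper_force: 39.8
```

>>> step_arm --series "0 0 .06 0 0;0 0 0 0 0;0 0 .05 0 0;0 0 0 0 0;0 0 0 0 0"

```text
time_s: 33.65
position: [0.6006, -0.2698, 0.019]
ee_rot: [-3.132, -0.241, 0.0]
force: [0.4, -0.7, -1.8]
width: 0.031
gripper_force: 39.8
```

>>> step_arm --series "0 0 .04 0 0;0 0 0 0 0;0 0 0 0 0;0 0 0 0 0"

```text
time_s: 33.98
position: [0.6008, -0.27, 0.0184]
ee_rot: [3.132, 0.241, 0.0]
force: [1.1, -1.2, -0.8]
width: 0.031
gripper_force: 39.9
```

>>> step_arm --series "0 0 .05 0 0;0 0 0 0 0;0 0 0 0 .38;0 0 0 0 .42;0 0 0 0 .46;0 0 0 0 .5;0 0 0 0 .6;0 0 0 0 .8;0 0 0 0 1;0 0 0 0 1;0 0 0 0 1;0 0 0 0 1"

```text
time_s: 34.98
position: [0.6007, -0.2698, 0.0173]
ee_rot: [-3.132, -0.241, 0.0]
force: [-0.7, -0.5, -0.2]
width: 0.0857
gripper_force: 0.0
```

>>> step_arm --series "0 0 -.5 0 1;0 0 -1 0 1;0 0 -1 0 1;0 0 -1 0 1;0 0 -1 0 1;0 0 -1 0 1;0 0 -1 0 1;0 0 -1 0 1;0 0 -1 0 1;0 0 0 0 1;0 0 0 0 1;0 0 0 0 1"

```text
time_s: 35.98
position: [0.6004, -0.2696, 0.1872]
ee_rot: [-3.132, -0.241, 0.0]
force: [0.7, 0.3, -0.8]
width: 0.0854
gripper_force: 0.0
```

```bash
python3 wl.py w9 slim_shaft:.6:-.27:.154 cradle_narrow:.6:-.27:.154 large_chock:.4376:-.1085:.04;python3 -c "
from plant import arm
s=arm.sense();print(s['position'],s['ee_rot'],s['q'])"
```

```text
slim_shaft conf 0.9 off px 2 3888
cradle_narrow conf 0.78 off px 34 6579
large_chock conf 0.7 off px 13 1021
slim_shaft fit [0.6005, -0.2704, 0.1571] 1-IoU 0.133
cradle_narrow fit [0.5995, -0.2704, 0.1424] 1-IoU 0.051
large_chock fit [0.4448, -0.1005, -0.408] 1-IoU 0.479
[ 0.60022224 -0.26972546  0.18633489] [-3.13175551e+00 -2.40628180e-01  2.73538251e-03] [-1.85566386e-01  4.87762771e-01  3.38196239e-01 -1.34446020e-04
 -1.42306889e+00  1.90975113e+00]
```

View pics/w9.png

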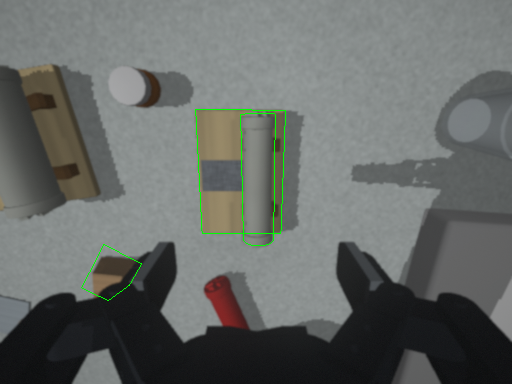

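Slim (258,178) lies in the middle of the narrow cradle. Now the large chock.

>>> step_arm --series "-.68 -.92 0 0 1;-.68 -.92 0 0 1;-.68 -.92 0 0 1;-.68 -.92 0 0 1;-.68 -.92 0 0 1;-.68 -.92 0 0 1;-.68 -.92 0 0 1;-.68 -.92 0 0 1;-.68 -.92 0 0 1;-.68 -.92 0 0 1;0 0 0 1 1;0 0 0 1 1"

```text
time_s: 37.18
position: [0.4372, -0.1081, 0.1874]
ee_rot: [-3.141, 0.013, -0.0]
force: [-0.5, -0.3, 0.1]
width: 0.0854
gripper_force: 0.0
```

>>> step_arm --series "0 0 0 1 1;0 0 0 1 1;0 0 0 1 1;0 0 0 1 1;0 0 0 1 1;0 0 0 1 1;0 0 0 1 1;0 0 0 1 1;0 0 0 1 1;0 0 0 1 1;0 0 0 1 1;0 0 0 1 1"

```text
time_s: 38.18
position: [0.4379, -0.1088, 0.1869]
ee_rot: [2.778, -1.465, -0.001]
force: [-0.6, -0.2, 0.2]
width: 0.0855
gripper_force: 0.0
```

>>> step_arm --series "0 0 0 1 1;0 0 0 1 1;0 0 0 1 1;0 0 0 1 1;0 0 0 1 1;0 0 0 1 1;0 0 0 1 1;0 0 0 0 1;0 0 0 0 1"

```text
time_s: 38.93
position: [0.4379, -0.1088, 0.187]
ee_rot: [2.272, -2.169, -0.001]
force: [-0.1, -0.7, -0.1]
width: 0.0852
gripper_force: 0.0
```

```bash
cat > tgt.py <<'E'
# move units from the present pose to x y yaw
import sys; from h import *
s=arm.sense(); x,y,w=map(float,sys.argv[1:4]); rv=np.array(s['ee_rot']); m=R.from_rotvec(rv).as_matrix()
p=np.array(s['position']); yaw=np.arctan2(m[1,0],m[0,0]); d=m.T@np.array([x-p[0],y-p[1],0])/.02
print('pos',p.round(4),'yaw',yaw.round(4),'units xyz',d.round(3),'spin',round(-((w-yaw+np.pi)%(2*np.pi)-np.pi)/.08,2),'w',round(s['width'],4),'F',s['force'].round(1))
E
python3 wl.py w10 large_chock:.4376:-.1085:.04 cradle_wide:.603:-.017:.3 thick_shaft:.603:-.017:.3; python3 tgt.py .4376 -.1085 -1.53
```

```text
large_chock conf 0.89 off px 8 1690
cradle_wide conf 0.97 off px 28 4270
thick_shaft conf 0.35 off px 127 723
large_chock fit [0.4361, -0.1088, 0.0485] 1-IoU 0.04
cradle_wide fit [0.6021, -0.0177, 0.3081] 1-IoU 0.613
thick_shaft fit [0.603, -0.017, 0.3] 1-IoU 1.0
pos [ 0.4381 -0.1088  0.1872] yaw -1.5253 units xyz [-0.015  0.024  0.   ] spin 0.06 w 0.0857 F [-0.7 -0.6  0.4]
```

View pics/w10.png

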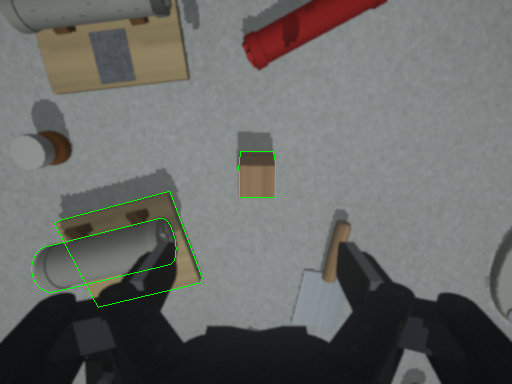

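Large chock at (257,175) lies straight between the fingers. Descend and grip.

>>> step_arm --series "0 .07 1 0 1;0 0 1 0 1;0 0 1 0 1;0 0 1 0 1;0 0 1 0 1;0 0 1 0 1;0 0 1 0 1;0 0 1 0 1;0 0 .6 0 1;0 0 .45 0 1;0 0 0 0 1;0 0 0 0 1" --grip_force 35

```text
time_s: 40.13
position: [0.4369, -0.1089, 0.0064]
ee_rot: [2.27, -2.171, 0.0]
force: [0.4, -0.3, 0.7]
width: 0.0857
gripper_force: 0.0
```

>>> step_arm --series "0 0 0 0 .7;0 0 0 0 .6;0 0 0 0 .55;0 0 0 0 .5;0 0 0 0 .4;0 0 0 0 .3;0 0 0 0 0;0 0 0 0 0;0 0 0 0 0;0 0 0 0 0"

```text
time_s: 40.97
position: [0.4373, -0.1089, 0.0069]
ee_rot: [-2.27, 2.171, -0.002]
force: [-1.6, 0.8, 6.8]
width: 0.0394
gripper_force: 36.0
```

```bash
python3 tgt.py .4376 -.1085 -1.53
```

```text
pos [ 0.4373 -0.1089  0.0069] yaw -1.5263 units xyz [-0.017 -0.017  0.   ] spin 0.05 w 0.0394 F [-1.6  0.8  6.8]
```

>>> step_arm --series "0 0 -.3 0 0;0 0 -.6 0 0;0 0 -1 0 0;0 0 -1 0 0;0 0 -1 0 0;0 0 -1 0 0;0 0 -1 0 0;0 0 -1 0 0;0 0 -.6 0 0;0 0 0 0 0"

```text
time_s: 41.8
position: [0.4382, -0.109, 0.1592]
ee_rot: [-2.268, 2.169, -0.006]
force: [1.5, 0.3, -1.0]
width: 0.0396
gripper_force: 35.4
```

>>> step_arm --series "-.964 -.547 0 0 0;-.964 -.547 0 0 0;-.964 -.547 0 0 0;-.964 -.547 0 0 0;-.964 -.547 0 0 0;-.964 -.547 0 0 0;-.964 -.547 0 0 0;-.964 -.547 0 0 0;-.964 -.547 0 0 0;-.964 -.547 0 0 0;-.964 -.547 0 0 0;-.964 -.547 0 0 0"

```text
time_s: 42.8
position: [0.5573, 0.129, 0.1551]
ee_rot: [2.268, -2.171, -0.002]
force: [-0.3, -0.9, -0.7]
width: 0.0393
gripper_force: 35.4
```

>>> step_arm --series "0 0 0 -1 0;0 0 0 -1 0;0 0 0 -1 0;0 0 0 -.19 0;0 0 0 0 0;0 0 0 0 0"

```text
time_s: 43.3
position: [0.5573, 0.1279, 0.1557]
ee_rot: [2.525, -1.868, -0.001]
force: [0.2, -0.0, -1.3]
width: 0.0393
gripper_force: 35.4
```

```bash
python3 wl.py w11 cradle_wide:.603:-.017:.3 thick_shaft:.603:-.017:.3 large_chock:.558:.128:.3:.15; python3 tgt.py .5877 .0327 -1.271
```

```text
cradle_wide conf 0.66 off px 67 11417
thick_shaft conf 0.75 off px 3 8377
large_chock conf 0.72 off px 68 9570
cradle_wide fit [0.6026, -0.0175, 0.309] 1-IoU 0.018
thick_shaft fit [0.602, -0.0193, 0.3055] 1-IoU 0.03
large_chock fit [0.5568, 0.1271, 0.3059] 1-IoU 0.051
pos [0.5576 0.128  0.1562] yaw -1.2725 units xyz [ 4.996 -0.038 -0.   ] spin -0.02 w 0.0397 F [ 0.6 -0.  -0.4]
```

View pics/w11.png

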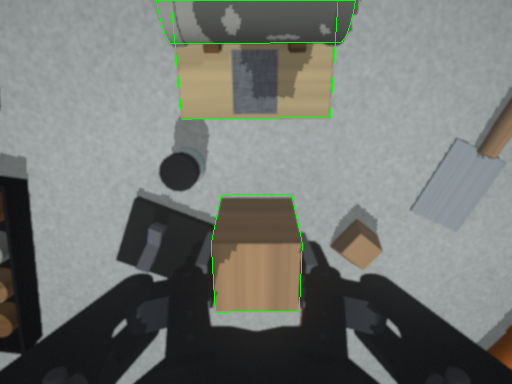

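Felt patch spans about columns 233–278, rows 48–114; the held chock is at (257,250). Work out the felt centre from its edges.

```bash
cat > felt.py <<'E'
# felt.py X Y yaw l w : segment the felt (bluish-grey inside board) near the expected place
import sys; from h import *
x,y,w,l,b=map(float,sys.argv[1:6])
im=arm.get_image('wrist').astype(int); C=cam('wrist')
c=proj(C,np.array([[x,y,.012]]))[0]
P=world(np.array([[sx*(l/2+.008),sy*(b/2+.006),0] for sx,sy in((-1,-1),(1,-1),(1,1),(-1,1))]),(x,y,w),.012)
roi=np.zeros((384,512),np.uint8); cv2.fillConvexPoly(roi,proj(C,P).round().astype(np.int32),1)
m=((im[:,:,0]-im[:,:,2])<8)&(roi>0)   # board is much redder than blue
m=cv2.morphologyEx(m.astype(np.uint8),cv2.MORPH_OPEN,np.ones((3,3)))
n,lab,st,_=cv2.connectedComponentsWithStats(m); k=1+np.argmax(st[1:,4]); m=lab==k
M['felt']=[np.array([[sx*l/2,sy*b/2,0] for sx,sy in((-1,-1),(1,-1),(1,1),(-1,1))])]
p,f=fit([(C,m,roi==0)],'felt',(x,y,w),.012,(.004,.004,.05)); print('felt',p.round(4),round(f,3),st[k].tolist(),'exp px',c.round(1))
E
python3 felt.py .5877 .0327 .3 .044 .058
```

```text
felt [0.587  0.0329 0.3017] 0.054 [233, 50, 45, 63, 2776] exp px [254.4  81.9]
```

>>> step_arm --series ".6 -.02 0 0 0;1 0 0 0 0;1 0 0 0 0;1 0 0 0 0;.9 0 0 0 0;.49 0 0 0 0;0 0 .6 0 0;0 0 1 0 0;0 0 1 0 0;0 0 1 0 0;0 0 1 0 0;0 0 .8 0 0"

```text
time_s: 44.55
position: [0.5869, 0.0327, 0.0467]
ee_rot: [2.527, -1.865, -0.002]
force: [0.2, -0.1, -1.0]
width: 0.04
gripper_force: 35.4
```

>>> step_arm --series "0 0 .5 0 0;0 0 .4 0 0;0 0 .2 0 0;0 0 .1 0 0;0 0 0 0 0;0 0 0 0 0"

```text
time_s: 45.05
position: [0.5881, 0.033, 0.0251]
ee_rot: [-2.527, 1.864, -0.002]
force: [-0.1, -0.8, -0.3]
width: 0.0392
gripper_force: 35.4
```

```bash
python3 tgt.py .5873 .0328 -1.270
```

```text
pos [0.5881 0.033  0.0251] yaw -1.2713 units xyz [-0.005  0.041 -0.   ] spin -0.02 w 0.0392 F [-0.1 -0.8 -0.3]
```

>>> step_arm --series "0 .03 .15 0 0;0 0 0 0 0;0 0 .08 0 0;0 0 0 0 0;0 0 .05 0 0;0 0 0 0 0;0 0 0 0 0"

```text
time_s: 45.63
position: [0.5871, 0.0327, 0.019]
ee_rot: [-2.528, 1.865, -0.001]
force: [-1.0, 0.4, 1.4]
width: 0.0397
gripper_force: 35.5
```

>>> step_arm --series "0 0 .04 0 0;0 0 0 0 0;0 0 0 0 0"

```text
time_s: 45.88
position: [0.5871, 0.0327, 0.0189]
ee_rot: [-2.528, 1.865, -0.001]
force: [-3.1, 0.7, 6.9]
width: 0.0398
gripper_force: 36.2
```

Contact. Release, rise and look.

>>> step_arm --series "0 0 0 0 .52;0 0 0 0 .56;0 0 0 0 .6;0 0 0 0 .7;0 0 0 0 .8;0 0 0 0 .85;0 0 0 0 .85;0 0 0 0 .85"

```text
time_s: 46.55
position: [0.5869, 0.0327, 0.0178]
ee_rot: [2.528, -1.865, -0.0]
force: [-0.2, -0.3, -0.4]
width: 0.0727
gripper_force: 0.0
```

>>> step_arm --series "0 0 -.5 0 .85;0 0 -1 0 .85;0 0 -1 0 .85;0 0 -1 0 1;0 0 -1 0 1;0 0 -1 0 1;0 0 -1 0 1;0 0 -1 0 1;0 0 -1 0 1;0 0 0 0 1;0 0 0 0 1;0 0 0 0 1"

```text
time_s: 47.55
position: [0.5866, 0.0327, 0.1879]
ee_rot: [-2.528, 1.865, 0.001]
force: [-0.2, -0.6, -0.7]
width: 0.0853
gripper_force: 0.0
```

```bash
python3 wl.py w12 cradle_wide:.603:-.017:.3 thick_shaft:.603:-.017:.3 large_chock:.587:.033:.3:.012 small_chock:.425:.165:2.785; python3 tgt.py .425 .165 -1.928
```

```text
cradle_wide conf 0.65 off px 36 6385
thick_shaft conf 0.65 off px 1 7948
large_chock conf 0.66 off px 3 1529
small_chock conf 0.77 off px 9 789
cradle_wide fit [0.6016, -0.0178, 0.3025] 1-IoU 0.038
thick_shaft fit [0.6007, -0.0176, 0.307] 1-IoU 0.083
large_chock fit [0.584, 0.0338, 0.3711] 1-IoU 0.181
small_chock fit [0.4302, 0.1711, 2.5547] 1-IoU 0.319
pos [0.5866 0.0326 0.1872] yaw -1.2714 units xyz [-8.709  5.767  0.009] spin 8.21 w 0.0854 F [-0.5  1.  -0.3]
```

View pics/w12.png

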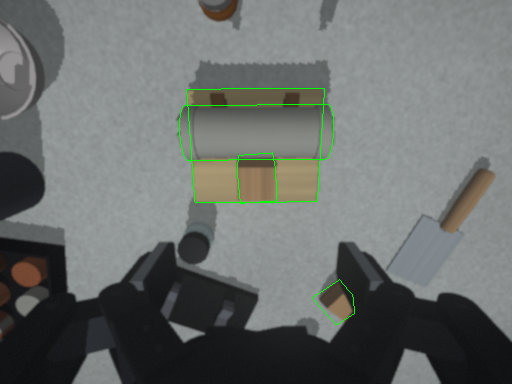

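Large chock (257,180) stands square on its felt next to the thick fragment (257,133). Now the small chock.

>>> step_arm --series "-.97 .64 0 0 1;-.97 .64 0 0 1;-.97 .64 0 0 1;-.97 .64 0 0 1;-.97 .64 0 0 1;-.97 .64 0 0 1;-.97 .64 0 0 1;-.97 .64 0 0 1;-.95 .64 0 0 1;0 0 0 0 1;0 0 0 1 1;0 0 0 1 1"

```text
time_s: 48.8
position: [0.4252, 0.1653, 0.1878]
ee_rot: [2.368, -2.064, 0.0]
force: [1.0, 0.0, 0.0]
width: 0.0853
gripper_force: 0.0
```

>>> step_arm --series "0 0 0 1 1;0 0 0 1 1;0 0 0 1 1;0 0 0 1 1;0 0 0 1 1;0 0 0 1 1;0 0 0 .2 1;0 0 0 0 1;0 0 0 0 1;0 0 0 0 1"

```text
time_s: 49.63
position: [0.4255, 0.1651, 0.1878]
ee_rot: [1.794, -2.579, 0.0]
force: [0.2, -0.3, 0.1]
width: 0.0853
gripper_force: 0.0
```

```bash
python3 wl.py w13 small_chock:.425:.165:2.785; python3 tgt.py .425 .165 -1.928
```

```text
small_chock conf 0.67 off px 8 1052
small_chock fit [0.4238, 0.1649, 2.7523] 1-IoU 0.096
pos [0.4255 0.1651 0.1878] yaw -1.9264 units xyz [0.014 0.02  0.   ] spin 0.02 w 0.0857 F [ 0.6 -0.1  1.3]
```

View pics/w13.png

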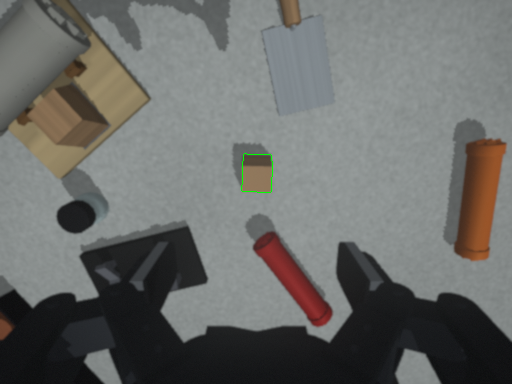

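Small chock (257,173) squarely between fingers; red look-alike (290,280) is clear of the fingers. Descend.

>>> step_arm --series "0 .03 1 0 1;0 0 1 0 1;0 0 1 0 1;0 0 1 0 1;0 0 1 0 1;0 0 1 0 1;0 0 1 0 1;0 0 1 0 1;0 0 .8 0 1;0 0 .45 0 1;0 0 0 0 1;0 0 0 0 1" --grip_force 30

```text
time_s: 50.73
position: [0.4251, 0.1654, 0.0031]
ee_rot: [1.793, -2.579, 0.001]
force: [-0.1, -0.1, 1.0]
width: 0.0857
gripper_force: 0.0
```

>>> step_arm --series "0 0 0 0 .7;0 0 0 0 .6;0 0 0 0 .5;0 0 0 0 .45;0 0 0 0 .4;0 0 0 0 .3;0 0 0 0 0;0 0 0 0 0;0 0 0 0 0;0 0 0 0 0"

```text
time_s: 51.57
position: [0.4253, 0.1656, 0.0034]
ee_rot: [-1.792, 2.579, -0.0]
force: [-2.0, -0.3, 5.3]
width: 0.0333
gripper_force: 30.6
```

>>> step_arm --series "0 0 -.3 0 0;0 0 -.6 0 0;0 0 -1 0 0;0 0 -1 0 0;0 0 -1 0 0;0 0 -1 0 0;0 0 -1 0 0;0 0 -1 0 0;0 0 -1 0 0;0 0 -.6 0 0;0 0 0 0 0;0 0 0 0 0"

```text
time_s: 52.57
position: [0.4248, 0.1655, 0.1731]
ee_rot: [-1.791, 2.58, 0.001]
force: [-0.9, 0.1, -1.5]
width: 0.0336
gripper_force: 30.0
```

```bash
python3 tgt.py .575 -.130 -1.417
```

```text
pos [0.4248 0.1655 0.1731] yaw -1.9276 units xyz [ 1.1221e+01 -1.2196e+01 -1.2000e-02] spin -6.38 w 0.0336 F [-0.9  0.1 -1.5]
```

>>> step_arm --series ".86 -.94 0 0 0;.86 -.94 0 0 0;.86 -.94 0 0 0;.86 -.94 0 0 0;.86 -.94 0 0 0;.86 -.94 0 0 0;.86 -.94 0 0 0;.86 -.94 0 0 0;.86 -.94 0 0 0;.86 -.94 0 0 0;.86 -.94 0 0 0;.86 -.94 0 0 0"

```text
time_s: 53.57
position: [0.5638, -0.1079, 0.1711]
ee_rot: [1.791, -2.579, -0.003]
force: [0.6, 0.2, 0.3]
width: 0.0336
gripper_force: 30.0
```

>>> step_arm --series ".86 -.94 0 0 0;0 0 0 -1 0;0 0 0 -1 0;0 0 0 -1 0;0 0 0 -1 0;0 0 0 -1 0;0 0 0 -1 0;0 0 0 -.38 0;0 0 0 0 0;0 0 0 0 0;0 0 0 0 0"

```text
time_s: 54.48
position: [0.5755, -0.1294, 0.172]
ee_rot: [2.384, -2.045, -0.002]
force: [-0.1, 0.1, -0.4]
width: 0.0337
gripper_force: 30.1
```

```bash
python3 felt.py .594 -.2292 .152 .038 .050; python3 tgt.py .594 -.2292 -1.417;  python3 wl.py w14 cradle_narrow:.6:-.27:.152 slim_shaft:.6:-.27:.152
```

```text
felt [ 0.5936 -0.2293  0.1466] 0.063 [234, 56, 37, 51, 1841] exp px [251.9  82.1]
pos [ 0.5756 -0.1294  0.1723] yaw -1.4179 units xyz [ 5.07e+00 -1.49e-01 -1.00e-03] spin -0.01 w 0.0333 F [-0.3  1.2 -0.4]
cradle_narrow not seen
slim_shaft conf 0.69 off px 4 7135
slim_shaft fit [0.5981, -0.2697, 0.1601] 1-IoU 0.104
```

View pics/w14.png

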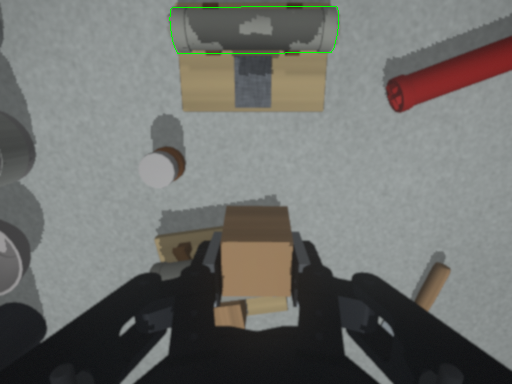

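Felt patch (254,81) matches the expected spot; the held chock (257,250) is square to it. That view also overran the picture allowance (15 instead of 14), so I'll go on with numbers only.

>>> step_arm --series ".6 -.14 0 0 0;1 0 0 0 0;1 0 0 0 0;1 0 0 0 0;.94 0 0 0 0;.5 0 0 0 0;0 0 .6 0 0;0 0 1 0 0;0 0 1 0 0;0 0 1 0 0;0 0 1 0 0;0 0 1 0 0"

```text
time_s: 55.68
position: [0.5941, -0.2288, 0.06]
ee_rot: [-2.385, 2.044, -0.0]
force: [-0.6, -0.4, 0.1]
width: 0.0332
gripper_force: 30.1
```

>>> step_arm --series "0 0 .8 0 0;0 0 .5 0 0;0 0 .4 0 0;0 0 .2 0 0;0 0 .1 0 0;0 0 0 0 0;0 0 0 0 0"

```text
time_s: 56.27
position: [0.5947, -0.2288, 0.0218]
ee_rot: [-2.385, 2.044, -0.002]
force: [-0.7, 0.1, 1.0]
width: 0.0333
gripper_force: 30.1
```

```bash
python3 tgt.py .5937 -.2284 -1.42
```

```text
pos [ 0.5947 -0.2288  0.0218] yaw -1.4168 units xyz [-0.029  0.046 -0.   ] spin 0.04 w 0.0333 F [-0.7  0.1  1. ]
```

>>> step_arm --series "0 .03 .15 0 0;0 0 0 0 0;0 0 .08 0 0;0 0 0 0 0;0 0 .05 0 0;0 0 0 0 0;0 0 0 0 0"

```text
time_s: 56.85
position: [0.5937, -0.2288, 0.0155]
ee_rot: [-2.386, 2.044, -0.001]
force: [-0.2, -0.3, 1.5]
width: 0.0333
gripper_force: 30.2
```

>>> step_arm --series "0 0 .04 0 0;0 0 0 0 0;0 0 0 0 0"

```text
time_s: 57.1
position: [0.5937, -0.2289, 0.0155]
ee_rot: [-2.386, 2.044, -0.001]
force: [-1.7, 1.2, 5.9]
width: 0.0335
gripper_force: 30.8
```

>>> step_arm --series "0 0 0 0 .44;0 0 0 0 .48;0 0 0 0 .55;0 0 0 0 .65;0 0 0 0 .75;0 0 0 0 .8;0 0 0 0 .8;0 0 0 0 .8"

```text
time_s: 57.77
position: [0.5935, -0.2288, 0.0144]
ee_rot: [2.385, -2.044, -0.0]
force: [0.1, 0.2, -0.9]
width: 0.0688
gripper_force: 0.0
```

>>> step_arm --series "0 0 -.5 0 .8;0 0 -1 0 .8;0 0 -1 0 .8;0 0 -1 0 1;0 0 -1 0 1;0 0 -1 0 1;0 0 -1 0 1;0 0 -1 0 1;0 0 -1 0 1;-1 0 0 0 1;-1 0 0 0 1;-1 0 0 0 1"

```text
time_s: 58.77
position: [0.5842, -0.169, 0.1857]
ee_rot: [-2.384, 2.045, -0.002]
force: [-0.2, -0.1, -0.8]
width: 0.0855
gripper_force: 0.0
```

>>> step_arm --series "-1 0 0 0 1;-1 0 0 0 1;0 0 0 0 1;0 0 0 0 1;0 0 0 0 1"

```text
time_s: 59.18
position: [0.5783, -0.1303, 0.1851]
ee_rot: [-2.386, 2.044, -0.001]
force: [0.5, -0.4, 0.2]
width: 0.0854
gripper_force: 0.0
```

```bash
python3 wl.py w15 cradle_narrow:.6:-.27:.152 slim_shaft:.6:-.27:.152 small_chock:.5938:-.2293:.15:.012 cradle_wide:.603:-.017:.3 large_chock:.587:.033:.3:.012; python3 tgt.py .59 -.22 -1.4
python3 - <<'E'
from h import *
for n in('scene','side'):
    arm.get_image(n); C=cam(n)
    for t,p in dict(thick_shaft=(.603,-.017,.048),slim_shaft=(.6003,-.2697,.0375),large_chock=(.5873,.0328,.032),small_chock=(.5938,-.2293,.027),jar_left=(.634,.141,.03),jar_right=(.685,-.113,.03)).items():
        print(n,t,proj(C,np.array([p]))[0].round(),[(round(x['confidence'],2),np.round(x['at']).tolist()) for x in arm.spot_in(n,t)[:4]])
E
```

```text
cradle_narrow not seen
slim_shaft conf 0.84 off px 4 6375
small_chock conf 0.91 off px 4 1671
cradle_wide conf 0.66 off px 25 4221
large_chock conf 0.61 off px 7 1065
slim_shaft fit [0.5975, -0.2705, 0.1499] 1-IoU 0.111
small_chock fit [0.5923, -0.2295, 0.1406] 1-IoU 0.037
cradle_wide fit [0.6019, -0.018, 0.3005] 1-IoU 0.564
large_chock fit [0.5843, 0.036, 0.2756] 1-IoU 0.415
pos [ 0.5781 -0.1305  0.1844] yaw -1.4179 units xyz [4.511 0.095 0.   ] spin -0.22 w 0.0857 F [ 0.6  0.6 -0.5]
scene thick_shaft [192. 215.] [(0.9, [190.0, 215.0])]
scene slim_shaft [156. 169.] [(0.94, [224.0, 157.0]), (0.79, [442.0, 246.0]), (0.75, [154.0, 166.0]), (0.66, [373.0, 297.0])]
scene large_chock [210. 231.] [(0.91, [209.0, 232.0])]
scene small_chock [164. 178.] [(0.61, [166.0, 180.0])]
scene jar_left [212. 275.] [(0.63, [210.0, 276.0]), (0.2, [249.0, 317.0])]
scene jar_right [141. 211.] [(0.87, [142.0, 210.0]), (0.23, [154.0, 184.0])]
side thick_shaft [316. 191.] [(0.6, [308.0, 195.0])]
side slim_shaft [365. 265.] [(0.86, [143.0, 177.0]), (0.7, [219.0, 150.0]), (0.68, [285.0, 304.0]), (0.58, [365.0, 268.0])]
side large_chock [302. 185.] [(0.75, [299.0, 185.0]), (0.27, [354.0, 254.0])]
side small_chock [353. 256.] [(0.72, [352.0, 254.0])]
side jar_left [299. 157.] [(0.69, [300.0, 160.0])]
side jar_right [360. 211.] []
```

```bash
python3 -c "
from plant import arm
print(arm.close_job())"
```

```text
the job is handed in; nothing more can be done
None
```

The job is handed in at about 60 s of arm time: the fragments are swapped, both chocks stand on their felt patches, and the final camera checks put every piece within a few millimetres of its place. Neither jar appears to have moved, though the last side-camera check did not detect the amber one. I viewed 15 pictures, one over the limit of 14.

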